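# Hold the sprung roll guide of a label printer half open

## Task

The label printer on the desk stands with its cover open, ready for a half-width roll. Swing the orange lock lever of the roll guide up until it stands upright, then slide the blue sprung roll guide outwards, away from the fixed black guide, to half its travel (the red mark on the width scale), and finish while still holding the guide there with the gripper: let go and it springs shut. Leave the label roll, the jar and the leather wallet where they stand.

Things in the scene. Friction and masses are not known exactly. Their poses are not given: they have to be found in the camera images.
- printer: White label printer fixed to the desk, 220 x 190 mm (its x, y), side walls 88 mm high with inner faces at y = -68 and +68. Origin: centre of its underside. Axes: -x front, +y the way the roll guide opens, z up. Dark feed deck (white scale, red half mark): x -110 to -24, top z = 76. Toothed bar: x -24 to -12, top z = 76. Roll well: x -12 to 98, floor z = 22 (mm).
- cover_hinge (a point): Middle of the rear edge on which the printer's white cover is hinged (printer x = 112, z = 92 mm). The cover is fixed open, 190 mm wide, leaning back 25 degrees past upright from here, its top about 290 mm above the desk.
- fixed_guide (a point): Middle of the inner face of the fixed black guide, at hub height (printer x = 40, y = -62, z = 85 mm). Plate 8 mm thick, 50 mm wide, top 118 mm above the desk; its hub sticks out 7 mm towards the blue guide.
- roll_guide (a joint): Slide of the blue roll guide along the printer's +y, in m: 0 = shut (42 mm between the guide faces), 0.060 = fully open, 0.030 = half travel (72 mm between the faces). A spring pulls it shut: about 4.4 N at 0, 7.7 N at half travel, 11 N fully open. While the lock lever is down it cannot slide. Starts at 0.
- guide_plate: Blue roll guide: upright plate 8 mm thick (y), 50 mm wide (x) below z = 80, 32 mm above, with a ribbed tab on top up to z = 146. Hub 7 mm proud of its inner (-y) face at z = 85. On its outer side a low fork (top z = 83) runs forward over the deck and carries the lock lever. Origin: mid-thickness, 24 mm above the desk, at printer x = 40, y = -16 mm when shut; axes as the printer's.
- guide_tab (a point): Middle of the finger tab of the blue guide, 133 mm above the desk, 13 mm below the tab's top. The tab is 8 mm thick along the printer's y and 26 mm wide along x, and free all round above z = 122 mm. Moves with the guide.
- half_point (a point): Where guide_tab stands when the guide is at half travel (fixed in the printer; 30 mm further along the printer's +y than with the guide shut).
- lock_lever (a joint): Orange lock lever on the blue guide, in rad: 0 = down (locked, lying level, free end to the printer's back), 1.57 = upright, 1.75 = stop. It hinges at its front end about the printer's y: the free end swings up and over to the front. A steel toe under it leaves the fixed teeth at about 0.12. Stiff hinge, stays where left (0.5 N at the grip moves it). Starts at 0 to 0.04.
- lever_grip (a point): Middle of the orange thumb grip at the lever's free end, 22 mm along the lever, 14 mm wide (printer y), 20 mm high. Lever down: 100 mm above the desk, 61 mm behind the hinge and 12 mm above it; the blue fork under it ends at z = 83. Side walls 55 mm or more away along y; the blue fork and its foot (z under 83 mm) begin 8 mm behind the grip, the blue plate above that 22 mm behind it.
- lever_hinge (a point): Hinge point of the lock lever, 88 mm above the desk, in the middle of the lever's width; moves along with the guide.
- label_roll: Roll of white labels on a cardboard core, standing on end on the desk in front of the printer: 84 mm diameter, 57 mm high. Origin: centre of its underside. Bystander.
- jar: Amber jar with a gold lid, 64 mm diameter, 85 mm high, standing on the desk. Origin: centre of its underside. Bystander.
- wallet: Brown leather card wallet lying flat on the desk, 105 x 75 x 10 mm. Origin: centre of its underside. Bystander.

How it is judged:
By the outcome, as a careful person would: the job done as asked, in the order asked, and still so for the second after the job is handed in, while the arm keeps its last pose, push and grip.
It also fails if it takes over 45 s, if anything falls off the work surface, if the arm or the gripper's body presses on something with over 40 N, if the wrist force passes 120 N, or if a joint passes its speed limit or range.

## Robot

A 7-joint arm with a two-finger parallel gripper is mounted at the origin on the work surface. World frame = base frame: x ahead of the robot, y to its left, z up, the work surface at z = 0. Lengths are in m, angles in rad, forces in N, time in s.
With the tool pointing down it reaches from about 0.425 to 0.875 m from the base axis. Payload 4.7 kg.
Tool frame: the origin (TCP) lies midway between the tips of the shut fingers; the grasp point (between the pads) lies 19 mm behind it; z points along the fingers, y is the line along which they close (so a half turn about z gives the same grasp; the last joint's range is limited). The gripper opens to 87 mm and grips with 3 to 60 N. Pads are 19 mm wide; open, the fingers measure 117 mm over their backs; the gripper's body (75 mm by 190 mm) begins 51 mm behind the grasp point.
Start: joints at [-1.245, 0.321, -0.07, 1.45, 0.023, 1.371, -0.057], TCP at [0.199, 0.619, 0.223] pointing down, gripper open.
Joint ranges: [-2.86, 2.86], [-0.3, 2.09], [-1.38, 1.24], [0.06, 2.45], [-1.56, 4.7], [0.09, 2.05], [-2.69, 2.69]. Speed limits (rad/s): [2.57, 2.57, 3.14, 3.14, 3.14, 3.14, 3.14].

## Interface

Orientations are given as a rotation vector (axis times angle).
In Python, from bench import ctrl gives the robot as it stands. The module is installed in compiled form; this text tells all that it offers.
- The arm moves only by the shell command python3 -m handwheel 'ROWS' [FORCE]. ROWS is JSON, a list of rows, each a list of 7 numbers: the finger opening in m, from 0 to 0.087, then the shift along the tool's x, y, z in m, then the turn, a rotation vector about the tool's x, y, z in degrees. A call has 1 to 12 rows; each row shifts and turns the commanded pose from where the row before left it, along the tool's axes as they then stand; what a row does not reach is not made up. A row lasts 1/8 s, in which the tool goes at most 62.5 mm and 10.7 degrees, less where a joint would pass 70% of its speed; a pose out of reach is approached as far as the arm can. A call is refused whole if a number of a shift passes 0.0625 or a number of a turn 10.7, either way. A call with a gripper value outside its range is refused whole. The fingers move at their own pace and stop on an object; FORCE is the grip in N (left out, the last holds). Time passes only in rows, so rows that do not move let the fingers close. It gives the time, the measured TCP pose, the force, the opening and the grip force at its end, in the units of the state.
- ctrl.get_state(): the state, without advancing time (a new reading comes with each control period).
- ctrl.get_image(name): name is "scene" or "top" or "wrist"; returns (picture, depth): 400x640x3 uint8, blue, green, red; 400x640 float32, m along the optical axis (not along the pixel's ray), 0 where there is no reading.
- ctrl.camera_info(name): a dict with "intrinsics" (3x3 intrinsics, pixels), "R" (3x3) and "t" (3): a world point X has camera coordinates R X + t. Camera axes: x right, y down, z forward; pixel columns grow to the right and rows downward; lengths in m; the calibration is good to about 2 mm. The wrist camera is an equidistant fisheye: a pixel r from the principal point sees the ray r / f radians off the axis. A picture is of the moment at which its call begins: read the wrist's pose just before it. camera_info takes no time and is no camera call; for the wrist camera it gives the pose at the moment of the call.
- ctrl.close_job(): hands the job in; it is judged then, once.
The state is a dict: "time": time; "joint_positions": joint angles; "qd": joint speeds; "joint_torque": joint torques, N m; "position": TCP position; "tool_rot": TCP orientation; "ft_force": force on the tool from outside, world axes, zero at the start; "torque": the same for the moment, N m; "grip_width": opening from 0.0 (shut) to 1.0 (fully open); "grip_force": force on a finger pad.
Only numpy, scipy, OpenCV 4.12 (cv2) and the standard library are available. Lean on these libraries where they do the work, as an engineer would, in place of code of your own. Each camera call takes 0.05 s, during which the arm holds its last target. There are 200 camera calls.

## Working session

There is one attempt and no reset: what is moved stays moved. The work goes in short steps, Python scripts to look and compute and a shell command to move; the robot and the scene stay as the last step left them, time stands still between calls to the robot, and variables do not carry over. Pictures are saved under pics/ and viewed, at most 10 in all, crops included, and the job is handed in when it is done.

```bash
mkdir -p pics; cat > h.py <<'E'
import numpy as np, cv2
from bench import ctrl
from scipy.spatial.transform import Rotation as R
def snap(n,f):
    im,d=ctrl.get_image(n); cv2.imwrite('pics/'+f+'.png',im); np.savez('pics/'+f,im=im,d=d); return im,d
def px(n,d,u,v,w=1):
    c=ctrl.camera_info(n);K=np.array(c['intrinsics'])
    p=d[v-w:v+w+1,u-w:u+w+1];z=np.median(p[p>0])
    return np.array(c['R']).T@(np.linalg.inv(K)@[u,v,1]*z-np.array(c['t']))
E
python3 - <<'E'
from h import *
for n in('scene','top'):
    snap(n,n+'0'); print(ctrl.camera_info(n))
s=ctrl.get_state();print(s['position'],s['tool_rot'],s['ft_force'],s['time'])
E
```

```text
{'intrinsics': array([[428.30730013,   0.        , 320.3465828 ],
       [  0.        , 428.30730013, 195.54690027],
       [  0.        ,   0.        ,   1.        ]]), 'R': array([[ 8.09501058e-01,  5.87118192e-01, -5.14753841e-04],
       [ 5.01608048e-01, -6.92057324e-01, -5.19081908e-01],
       [-3.05118671e-01,  4.19939149e-01, -8.54724346e-01]]), 't': array([-0.52458891, -0.13765874,  1.09584815])}
{'intrinsics': array([[391.75298328,   0.        , 315.70004942],
       [  0.        , 391.75298328, 198.47483568],
       [  0.        ,   0.        ,   1.        ]]), 'R': array([[ 0.01688217, -0.99938385, -0.03077208],
       [-0.98801718, -0.01195202, -0.15388046],
       [ 0.15341786,  0.03300118, -0.98761019]]), 't': array([0.14946005, 0.55581958, 0.79413556])}
[0.1992957  0.61816458 0.22156905] [-4.87680383e-01 -3.10331612e+00  2.71579087e-03] [ 0.86266505 -0.68538973  0.44513923] 0.1
```

View pics/top0.png

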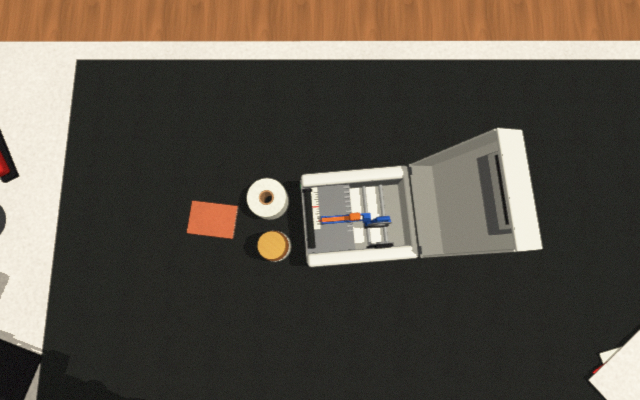

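View pics/scene0.png

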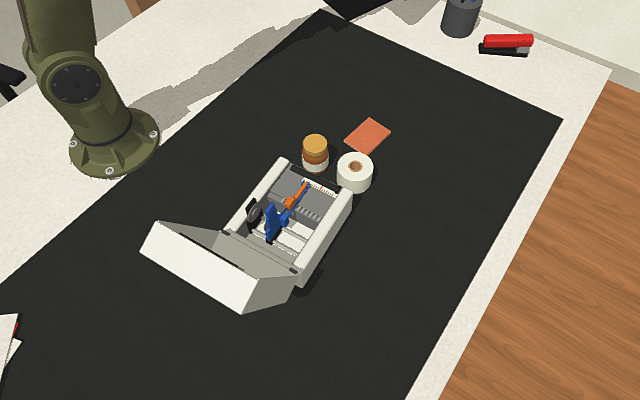

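The top view has the printer around (360,215), with its front facing left (world +y) and its cover to the right. The lever grip is at about (355,217), the tab at about (383,220), and the jar, roll and wallet are on the left. I'll enlarge both views next.

```bash
python3 - <<'E'
from h import *
a=np.load('pics/top0.npz');b=np.load('pics/scene0.npz')
A=cv2.resize(a['im'][160:270,295:425],None,fx=6,fy=5.4,interpolation=cv2.INTER_CUBIC)
A=cv2.resize(a['im'][165:265,295:425],None,fx=6,fy=6,interpolation=cv2.INTER_CUBIC);cv2.imwrite('pics/tc.png',A)
B=cv2.resize(b['im'][145:245,225:355],None,fx=6,fy=6,interpolation=cv2.INTER_CUBIC);cv2.imwrite('pics/sc.png',B)
for n,D in(('top',a),('scene',b)):
    im,d=D['im'],D['d'];hsv=cv2.cvtColor(im,cv2.COLOR_BGR2HSV)
    for nm,lo,hi in(('blue',(100,120,40),(125,255,255)),('orange',(5,190,130),(14,255,255))):
        m=cv2.inRange(hsv,lo,hi)>0; m&=d>0
        vs,us=np.nonzero(m)
        s=(us>225)&(us<425)&(vs>165)&(vs<245);vs,us=vs[s],us[s]
        P=np.array([px(n,d,u,v,0) for u,v in zip(us,vs)])
        for lo_,hi_ in((.05,.09),(.09,.113),(.122,.16)):
            q=(P[:,2]>lo_)&(P[:,2]<hi_)
            if q.sum()>2: print(n,nm,lo_,q.sum(),P[q].mean(0).round(4),P[q].min(0).round(4),P[q].max(0).round(4),us[q].mean().round(1),vs[q].mean().round(1))
# wall-top direction
im,d=a['im'],a['d']
c=[px('top',d,u,v) for u,v in((315,181),(335,179),(355,177),(375,175),(395,173),(315,260),(335,258),(355,257),(375,255),(395,254))]
print(np.round(c,4))
E
```

```text
top blue 0.05 134 [0.5066 0.0691 0.0809] [0.495  0.0049 0.0511] [0.5195 0.1345 0.0896] 358.3 219.2
top blue 0.09 16 [0.5038 0.1157 0.0962] [0.4966 0.043  0.0911] [0.5108 0.1447 0.111 ] 335.6 219.5
top blue 0.122 68 [0.5019 0.0295 0.1423] [0.4975 0.0171 0.1245] [0.5069 0.0417 0.1467] 382.1 218.7
top orange 0.05 11 [0.5046 0.128  0.0894] [0.5031 0.1045 0.0881] [0.5075 0.1406 0.0899] 329.3 219.4
top orange 0.09 113 [0.5077 0.0963 0.1011] [0.5029 0.07   0.09  ] [0.5157 0.1426 0.1129] 345.5 217.4
scene blue 0.05 334 [0.5133 0.046  0.0744] [0.5022 0.0025 0.0501] [0.524  0.1348 0.0897] 281.0 219.3
scene blue 0.09 81 [0.5088 0.0451 0.0997] [0.5004 0.0119 0.0902] [0.514  0.1433 0.1129] 277.8 212.8
scene blue 0.122 101 [0.5081 0.0252 0.1382] [0.5023 0.0127 0.1225] [0.5114 0.0394 0.1471] 269.7 210.0
scene orange 0.05 6 [0.5099 0.1161 0.0895] [0.5072 0.0983 0.0891] [0.5135 0.1309 0.0899] 299.8 191.5
scene orange 0.09 126 [0.5124 0.0923 0.1012] [0.5031 0.0659 0.09  ] [0.5205 0.1412 0.113 ] 293.5 197.1
[[ 0.5833  0.1582  0.087 ]
 [ 0.5881  0.1172  0.0864]
 [ 0.5924  0.0765  0.0876]
 [ 0.5972  0.0356  0.087 ]
 [ 0.6019 -0.0052  0.0865]
 [ 0.4234  0.1554  0.0874]
 [ 0.428   0.1158  0.0867]
 [ 0.4306  0.0762  0.0873]
 [ 0.4352  0.0368  0.0882]
 [ 0.4378 -0.0028  0.0867]]
```

View pics/tc.png

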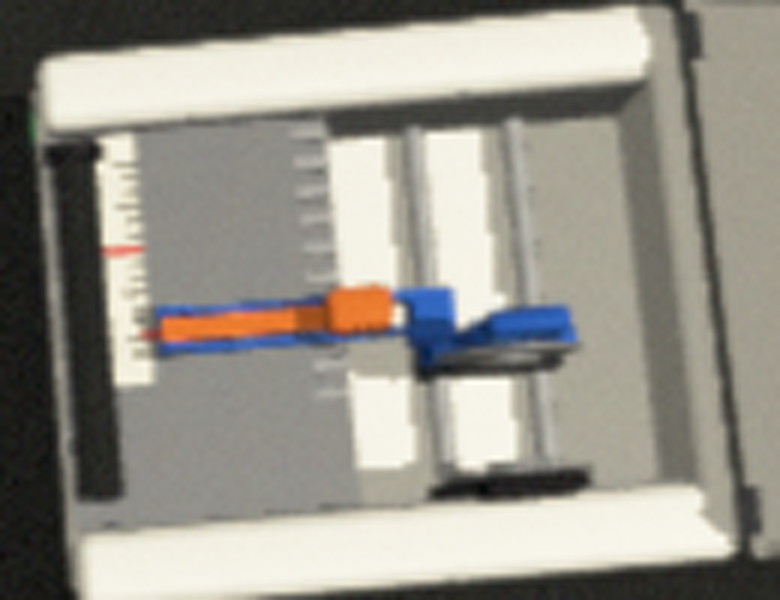

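View pics/sc.png

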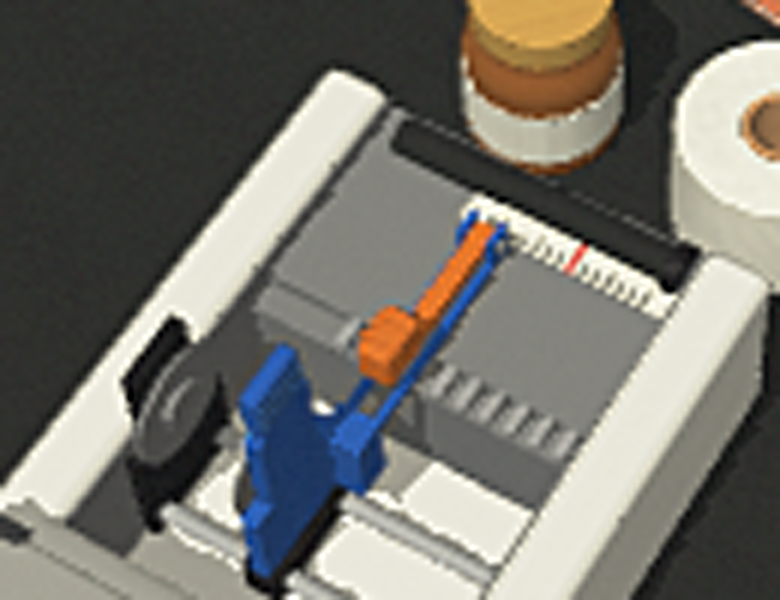

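The enlarged views show the orange grip at tc (360,308), which is full-frame (355,216), with the tab at tc (520,330) and the red mark at tc (122,250). The lever is down and the guide is shut. Next I'll fit the printer's yaw and the top faces.

```bash
cat >> h.py <<'E'
def cloud(n,im,d,box):
    c=ctrl.camera_info(n);K=np.array(c['intrinsics'])
    u,v=np.meshgrid(np.arange(640),np.arange(400));m=(d>0)&(u>box[0])&(u<box[2])&(v>box[1])&(v<box[3])
    q=np.linalg.inv(K)@np.stack([u[m],v[m],1+0*u[m]])*d[m]
    return (np.array(c['R']).T@(q-np.array(c['t'])[:,None])).T,cv2.cvtColor(im,cv2.COLOR_BGR2HSV)[m]
E
python3 - <<'E'
from h import *
for n,box in(('top',(290,150,430,275)),('scene',(215,140,370,310))):
    a=np.load(f'pics/{n}0.npz');P,H=cloud(n,a['im'],a['d'],box)
    w=(abs(P[:,2]-.087)<.003)&(H[:,1]<60)&(P[:,1]>-.03)&(H[:,2]>150)
    for s,nm in((P[:,0]>.56,'wall+'),(P[:,0]<.46,'wall-')):
        Q=P[w&s];
        if len(Q)<20: continue
        l=cv2.fitLine(Q[:,:2].astype(np.float32),cv2.DIST_HUBER,0,.001,.001).ravel()
        print(n,nm,len(Q),np.degrees(np.arctan2(l[0],-l[1])).round(2),l[2:],Q.min(0).round(4),Q.max(0).round(4))
    o=(H[:,0]>4)&(H[:,0]<15)&(H[:,1]>180);b=(H[:,0]>100)&(H[:,0]<125)&(H[:,1]>110)
    for nm,m in(('grip',o&(P[:,2]>.106)),('tab',b&(P[:,2]>.142)),('lever',o&(P[:,2]<.104))):
        Q=P[m]; print(n,nm,len(Q),Q.mean(0).round(4),cv2.minAreaRect(Q[:,:2].astype(np.float32)))
    r=((H[:,0]<4)|(H[:,0]>172))&(H[:,1]>120)&(abs(P[:,2]-.076)<.006); print(n,'red',r.sum(),P[r].mean(0))
E
```

```text
top wall+ 1223 5.51 [0.5959047  0.06461056] [ 0.5604 -0.0298  0.084 ] [0.6168 0.1851 0.09  ]
top wall- 1206 5.69 [0.43314615 0.07030003] [ 0.4115 -0.0292  0.084 ] [0.456  0.1697 0.0899]
top grip 62 [0.509  0.0795 0.1098] ((0.5097212791442871, 0.07973464578390121), (0.011757934466004372, 0.019635934382677078), 1.0336272716522217)
top tab 54 [0.5029 0.0291 0.1445] ((0.5030606389045715, 0.029228003695607185), (0.00749137531965971, 0.024237725883722305), 1.1187413930892944)
top lever 78 [0.5062 0.1163 0.0914] ((0.5061241984367371, 0.11651524901390076), (0.006105611100792885, 0.052516017109155655), 5.212752342224121)
top red 3 [0.51359348 0.14974461 0.07969863]
scene wall+ 1125 4.89 [0.5997175  0.06896203] [ 0.5639 -0.0299  0.084 ] [0.6213 0.1852 0.09  ]
scene wall- 762 5.34 [0.4368572 0.0682001] [ 0.4141 -0.0299  0.084 ] [0.457  0.1676 0.09  ]
scene grip 64 [0.5138 0.0765 0.1097] ((0.5133625864982605, 0.07694540172815323), (0.013641501776874065, 0.021499639376997948), 1.1501230001449585)
scene tab 46 [0.5092 0.0195 0.1509] ((0.5324642062187195, -0.048042602837085724), (0.015108123421669006, 0.18211399018764496), 20.896240234375)
scene lever 132 [0.5007 0.1441 0.0748] ((0.48440781235694885, 0.20580659806728363), (0.2743324339389801, 0.09540567547082901), 85.05020904541016)
scene red 4 [0.53483996 0.15950477 0.07698994]
```

```bash
python3 -m handwheel '[[0.087,0,0,-0.06,0,0,10.7],[0.087,0,0,-0.03,0,0,10.7],[0.04,0,0,0,0,0,10.7],[0.04,0,0,0,0,0,10.7],[0.04,0,0,0,0,0,10.7],[0.04,0,0,0,0,0,10.7],[0.04,0,0,0,0,0,2]]' 12; python3 -c "
from h import *
s=ctrl.get_state();print(s['position'],R.from_rotvec(s['tool_rot']).as_matrix())"
```

```text
time: 0.98
position: [0.1993, 0.6185, 0.312]
tool_rot: [2.103, 2.333, -0.001]
ft_force: [0.5, 0.5, 0.4]
grip_width: 0.52
grip_force: 0.0
[0.19934923 0.61846361 0.31199223] [[-1.03546979e-01  9.94624560e-01 -8.71495550e-05]
 [ 9.94624069e-01  1.03546840e-01 -1.00651413e-03]
 [-9.92079618e-04 -1.90902543e-04 -9.99999490e-01]]
```

```bash
python3 -m handwheel '[[0.04,-0.0475,0.0212,0,0,0,0],[0.04,-0.0475,0.0212,0,0,0,0],[0.04,-0.0475,0.0212,0,0,0,0],[0.04,-0.0475,0.0212,0,0,0,0],[0.04,-0.0475,0.0212,0,0,0,0],[0.04,-0.0475,0.0212,0,0,0,0],[0.04,-0.0475,0.0212,0,0,0,0],[0.04,-0.0475,0.0212,0,0,0,0],[0.04,-0.0475,0.0212,0,0,0,0],[0.04,-0.0475,0.0212,0,0,0,0],[0.04,-0.0475,0.0212,0,0,0,0],[0.04,-0.0475,0.0212,0.0,0,0,0]]'; python3 -m handwheel '[[0.04,0,0,0.05,0,0,0],[0.04,0,0,0.05,0,0,0],[0.04,0,0,0.03,0,0,0],[0.04,0,0,0,0,0,0]]';  python3 - <<'E'
from h import *
s=ctrl.get_state();im,d=snap('wrist','w1');c=ctrl.camera_info('wrist')
M=R.from_rotvec(s['tool_rot']).as_matrix();print(s['position'],M.round(3),s['joint_positions'])
print(c)
K=np.array(c['intrinsics'])
def proj(X):
    p=np.array(c['R'])@X+c['t'];th=np.arctan2(np.hypot(p[0],p[1]),p[2]);r=K[0,0]*th/np.hypot(p[0],p[1]);return (K[0,2]+r*p[0],K[1,2]+r*p[1])
for nm,X in(('grip',[.5113,.0782,.11]),('tab',[.505,.0277,.146])):print(nm,proj(np.array(X)))
E
```

```text
time: 2.48
position: [0.5119, 0.0765, 0.3126]
tool_rot: [-2.1, -2.337, -0.001]
ft_force: [0.3, 0.1, -0.3]
grip_width: 0.458
grip_force: 0.0
time: 2.98
position: [0.5095, 0.0776, 0.1804]
tool_rot: [-2.1, -2.334, 0.007]
ft_force: [0.5, -0.1, 0.9]
grip_width: 0.46
grip_force: 0.0
[0.50949561 0.07759066 0.18038312] [[-0.105  0.994 -0.005]
 [ 0.994  0.105 -0.002]
 [-0.001 -0.005 -1.   ]] [-0.79261907  0.06072166  0.61603201  1.85447117 -0.03595819  1.24277902
 -0.06024233]
{'intrinsics': array([[309.70691629,   0.        , 317.4861355 ],
       [  0.        , 309.70691629, 204.88422464],
       [  0.        ,   0.        ,   1.        ]]), 'R': array([[ 0.9944805 ,  0.10490851, -0.00165681],
       [ 0.10130771, -0.95599854,  0.27532443],
       [ 0.02729997, -0.27397263, -0.96134994]]), 't': array([-0.51587677,  0.00060263,  0.35945984])}
grip (np.float64(318.2690446657086), np.float64(214.85178083826702))
tab (np.float64(302.78128319788084), np.float64(292.41676533234005))
```

View pics/w1.png

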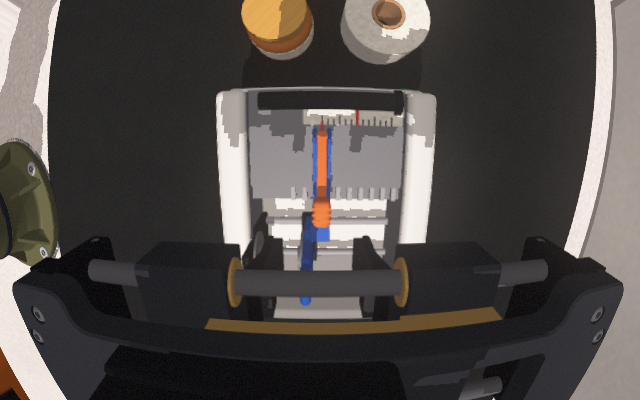

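The wrist view shows the grip at (321,213), where I predicted (318,215), so it is about 2 mm further in +x. The fingers straddle the lever. Going down to grasp.

```bash
python3 -m handwheel '[[0.04,0,0.003,0.03,0,0,0],[0.04,0,0,0.03,0,0,0],[0.04,0,0,0.02,0,0,0],[0.04,0,0,0.0115,0,0,0],[0.04,0,0,0,0,0,0]]'; python3 -m handwheel '[[0.01,0,0,0,0,0,0],[0.01,0,0,0,0,0,0],[0.01,0,0,0,0,0,0],[0.01,0,0,0,0,0,0],[0.01,0,0,0,0,0,0]]' 10
```

```text
time: 3.65
position: [0.5149, 0.0785, 0.0917]
tool_rot: [2.102, 2.334, 0.001]
ft_force: [-0.5, -0.7, 0.9]
grip_width: 0.461
grip_force: 0.0
time: 4.28
position: [0.5127, 0.0781, 0.0908]
tool_rot: [-2.102, -2.332, 0.004]
ft_force: [-6.0, -0.6, 4.2]
grip_width: 0.16
grip_force: 10.0
```

```bash
python3 -m handwheel '[[0.01,0,-0.001,0,0,0,0],[0.01,0.003,0,-0.0104,0,0,0],[0.01,0.0047,0,-0.0097,0,0,0],[0.01,0.0064,0,-0.0088,0,0,0],[0.01,0.0078,0,-0.0075,0,0,0],[0.01,0,0,0,0,0,0]]'; python3 -m handwheel '[[0.01,0.009,0,-0.0061,0,0,0],[0.01,0.010,0,-0.0043,0,0,0],[0.01,0.0105,0,-0.0026,0,0,0],[0.01,0.0108,0,-0.0008,0,0,0],[0.01,0.0108,0,0.0012,0,0,0],[0.01,0,0,0,0,0,0],[0.01,0,0,0,0,0,0]]';python3 - <<'E'
from h import *
im,d=snap('scene','s2'); cv2.imwrite('pics/s2c.png',cv2.resize(im[100:240,210:370],None,fx=4,fy=4,interpolation=cv2.INTER_CUBIC))
E
```

```text
time: 5.03
position: [0.5116, 0.1014, 0.1286]
tool_rot: [2.102, 2.335, 0.003]
ft_force: [-6.7, -0.7, 3.1]
grip_width: 0.16
grip_force: 10.0
time: 5.9
position: [0.5059, 0.1524, 0.1405]
tool_rot: [-2.102, -2.333, -0.003]
ft_force: [-5.1, 1.0, 3.3]
grip_width: 0.156
grip_force: 10.0
```

View pics/s2c.png

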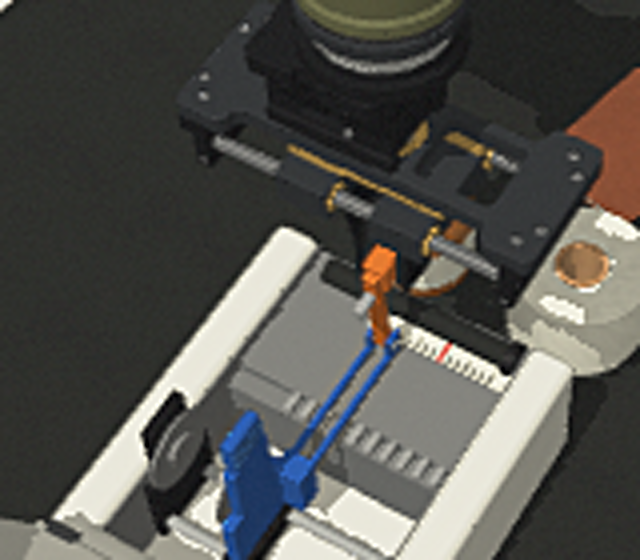

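The scene crop shows the lever standing near upright, its grip at crop (378,270), and the guide still shut. Releasing, rising and measuring its angle.

```bash
python3 -m handwheel '[[0.04,0,0,0,0,0,0],[0.04,0,0,0,0,0,0],[0.04,0,0,0,0,0,0],[0.04,0,0,-0.03,0,0,0],[0.04,0,0,-0.05,0,0,0],[0.04,-0.04,0,-0.02,0,0,0],[0.04,-0.05,0,0,0,0,0],[0.04,-0.03,0,0,0,0,0],[0.04,0,0,0,0,0,0]]';python3 - <<'E'
from h import *
s=ctrl.get_state();print(s['position'],R.from_rotvec(s['tool_rot']).as_matrix().round(3))
for n,box in(('scene',(215,100,370,310)),('top',(290,150,430,275))):
    im,d=snap(n,n+'3');P,H=cloud(n,im,d,box)
    o=(H[:,0]>4)&(H[:,0]<15)&(H[:,1]>180)&(P[:,1]<.17)&(P[:,1]>.05)&(P[:,2]>.085)
    Q=P[o]
    for lo in np.arange(.085,.165,.01):
        q=Q[(Q[:,2]>=lo)&(Q[:,2]<lo+.01)]
        if len(q):print(n,round(lo,3),len(q),q.mean(0).round(4),q[:,1].min().round(4),q[:,1].max().round(4))
    b=(H[:,0]>100)&(H[:,0]<125)&(H[:,1]>110)&(P[:,2]>.13)&(P[:,1]<.06)&(P[:,1]>0);Q=P[b];print(n,'tab',len(Q),Q.mean(0).round(4) if len(Q) else '',Q.min(0),Q.max(0))
im=np.load('pics/scene3.npz')['im']
cv2.imwrite('pics/s3c.png',cv2.resize(im[100:240,210:370],None,fx=4,fy=4,interpolation=cv2.INTER_CUBIC))
E
```

```text
time: 7.08
position: [0.5189, 0.0281, 0.2405]
tool_rot: [2.109, 2.326, 0.002]
ft_force: [-1.0, 0.8, -0.1]
grip_width: 0.46
grip_force: 0.0
[0.5189486  0.02812712 0.24051343] [[-0.098  0.995  0.002]
 [ 0.995  0.098 -0.   ]
 [-0.     0.002 -1.   ]]
scene tab 87 [0.51   0.0257 0.1514] [0.49674031 0.00524935 0.13020346] [0.60852308 0.0516089  0.34312867]
top 0.135 1 [0.498  0.1361 0.1415] 0.1361 0.1361
top 0.145 5 [0.5006 0.1342 0.1532] 0.1306 0.1397
top 0.155 76 [0.5028 0.1421 0.1594] 0.1306 0.1528
top tab 3 [0.4831 0.0442 0.4101] [0.48112062 0.03550516 0.39738528] [0.4847177  0.04950859 0.41707132]
```

View pics/s3c.png

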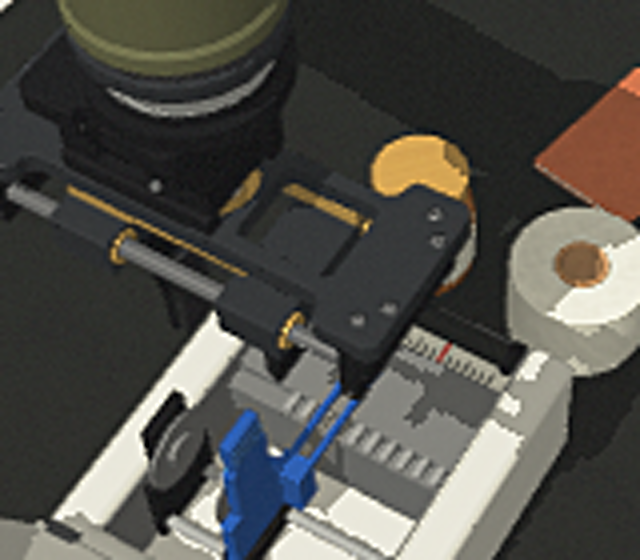

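The gripper hides the lever here. The top cloud puts the lever's end face at y = 0.131–0.153, which suggests a few degrees short of upright. Checking this more closely.

```bash
python3 - <<'E'
from h import *
from scipy.optimize import least_squares
a=np.load('pics/top3.npz');P,H=cloud('top',a['im'],a['d'],(290,150,430,275))
o=(H[:,0]>3)&(H[:,0]<16)&(H[:,1]>150)&(P[:,1]<.17)&(P[:,1]>.05)&(P[:,2]>.085);Q=P[o]
t=Q[Q[:,2]>.15];A=np.c_[t[:,0]-.5,t[:,1]-.142,np.ones(len(t))]
r=least_squares(lambda p:A@p-t[:,2],[0,0,.16],loss='soft_l1',f_scale=.001).x
print('plane',r,'tilt deg along y',np.degrees(np.arctan(r[1])),np.percentile(t[:,1],[2,50,98]),np.percentile(t[:,2],[5,50,95]))
# lever-down hinge estimate with the same camera: bar's end
b=np.load('pics/top0.npz');P,H=cloud('top',b['im'],b['d'],(290,150,430,275))
o=(H[:,0]>3)&(H[:,0]<16)&(H[:,1]>150)&(P[:,2]>.085)&(P[:,1]>.05)&(P[:,1]<.17);Q=P[o];g=Q[Q[:,2]>.106]
print('down grip y',np.percentile(g[:,1],[2,50,98]),'all',Q[:,1].min(),Q[:,1].max())
E
```

```text
plane [0.09237268 0.19117599 0.15883019] tilt deg along y 10.822984824164697 [0.13058506 0.14165642 0.15263272] [0.15484573 0.15924302 0.16197928]
down grip y [0.06999041 0.07977868 0.08948751] all 0.06993205444215131 0.1426241190999757
```

The end face slopes up towards the front by about 11°, so the lever stands near 79°. I'll push it the rest of the way from behind with shut fingers.

```bash
python3 -m handwheel '[[0,0.04,-0.0063,0,0,0,0],[0,0.038,0,0,0,0,0],[0,0,0,0.03,0,0,0],[0,0,0,0.04,0,0,0],[0,0,0,0.0285,0,0,0],[0,0,0,0,0,0,0]]' 10
```

```text
time: 7.92
position: [0.504, 0.1086, 0.1407]
tool_rot: [2.101, 2.334, -0.003]
ft_force: [0.4, -1.1, 0.4]
grip_width: 0.006
grip_force: 0.1
```

```bash
cat > lev.py <<'E'
from h import *
import sys
s=ctrl.get_state();print(s['position'].round(4) if hasattr(s['position'],'round') else s['position'],s['ft_force'])
im,d=snap('top',sys.argv[1]);P,H=cloud('top',im,d,(290,150,430,275))
o=(H[:,0]>3)&(H[:,0]<16)&(H[:,1]>150)&(P[:,1]<.18)&(P[:,1]>.1)&(P[:,2]>.15);t=P[o]
A=np.c_[t[:,0]-.5,t[:,1]-.142,np.ones(len(t))]
from scipy.optimize import least_squares
r=least_squares(lambda p:A@p-t[:,2],[0,0,.16],loss='soft_l1',f_scale=.001).x
print(len(t),'tilt',np.degrees(np.arctan(r[1])),np.percentile(t[:,1],[2,50,98]),np.percentile(t[:,2],[5,50,95]),t[:,0].mean())
E
python3 -m handwheel '[[0,0.01,0,0,0,0,0],[0,0.007,0,0,0,0,0],[0,0.004,0,0,0,0,0],[0,0,0,0,0,0,0]]'; python3 lev.py t4
python3 -m handwheel '[[0,0.004,0,0,0,0,0],[0,0,0,0,0,0,0]]'; python3 lev.py t5
```

```text
time: 8.43
position: [0.5022, 0.1323, 0.1439]
tool_rot: [-2.099, -2.336, -0.005]
ft_force: [-3.3, -0.9, 12.7]
grip_width: 0.004
grip_force: 6.1
[0.5022 0.1323 0.1439] [-3.2511991  -0.87176082 12.65342027]
time: 8.72
position: [0.5021, 0.1334, 0.1438]
tool_rot: [2.101, 2.334, 0.001]
ft_force: [-3.1, -5.8, 12.8]
grip_width: 0.006
grip_force: 6.4
[0.5021 0.1334 0.1438] [-3.1347361  -5.80909014 12.84562324]Traceback (most recent call last):
  File "lev.py", line 9, in <module>
    print(len(t),'tilt',np.degrees(np.arctan(r[1])),np.percentile(t[:,1],[2,50,98]),np.percentile(t[:,2],[5,50,95]),t[:,0].mean())
                                                    ~~~~~~~~~~~~~^^^^^^^^^^^^^^^^^^
    return _quantile_unchecked(
        a, q, axis, out, overwrite_input, method, keepdims, weights)
    return _ureduce(a,
                    func=_quantile_ureduce_func,
    ...<5 lines>...
                    overwrite_input=overwrite_input,
                    method=method)
    r = func(a, **kwargs)
    result = _quantile(arr,
                       quantiles=q,
    ...<2 lines>...
                       out=out,
                       weights=wgt)
    slices_having_nans = np.isnan(arr[-1, ...])
                                  ~~~^^^^^^^^^
IndexError: index -1 is out of bounds for axis 0 with size 0
Traceback (most recent call last):
  File "lev.py", line 9, in <module>
    print(len(t),'tilt',np.degrees(np.arctan(r[1])),np.percentile(t[:,1],[2,50,98]),np.percentile(t[:,2],[5,50,95]),t[:,0].mean())
                                                    ~~~~~~~~~~~~~^^^^^^^^^^^^^^^^^^
IndexError: index -1 is out of bounds for axis 0 with size 0
```

Something is pressing up on the fingertips. I'll lift off and look.

```bash
python3 -m handwheel '[[0,-0.001,0,-0.01,0,0,0],[0,-0.01,0,-0.03,0,0,0],[0,-0.04,0,-0.05,0,0,0],[0,-0.05,0,0,0,0,0],[0,0,0,0,0,0,0]]'; python3 lev.py t6; python3 - <<'E'
from h import *
im,d=snap('wrist','w6')
a=cv2.resize(im[80:260,220:440],None,fx=3,fy=3,interpolation=cv2.INTER_CUBIC);cv2.imwrite('pics/w6c.png',a)
E
```

```text
time: 9.4
position: [0.5124, 0.0308, 0.2316]
tool_rot: [2.109, 2.327, 0.003]
ft_force: [-1.3, 1.5, -0.3]
grip_width: 0.007
grip_force: 0.0
[0.5124 0.0308 0.2316] [-1.29045479  1.54035244 -0.28057847]
91 tilt -0.5192650863994835 [0.14903624 0.16177542 0.17130405] [0.15103668 0.15502703 0.15817104] 0.5013562482821389
```

View pics/w6c.png

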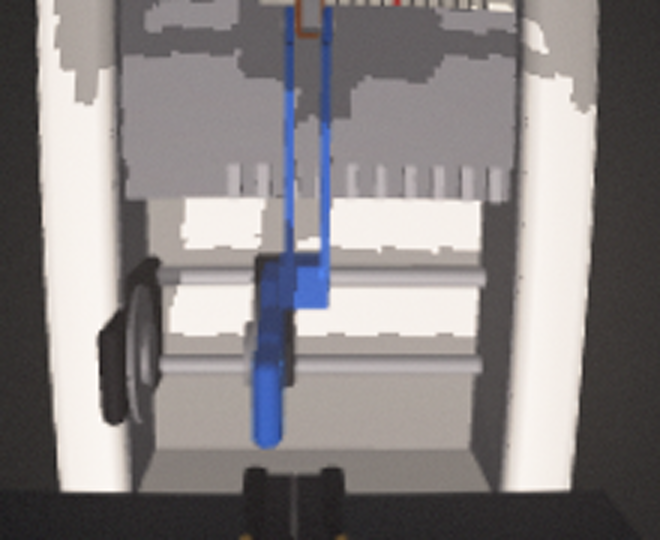

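The wrist crop shows the guide shut and the lever's end at the top, crop (308,15). The top cloud (end face y = 0.149–0.171, z = 0.155) shows it swung past upright to about 100°, against its stop. I'll grip it and bring it back 10°.

```bash
python3 -m handwheel '[[0.04,0.045,0.0042,0,0,0,0],[0.04,0.045,0,0,0,0,0],[0.04,0.04,0,0,0,0,0],[0.04,0,0,0.03,0,0,0],[0.04,0,0,0.035,0,0,0],[0.04,0,0,0.0275,0,0,0],[0.04,0,0,0,0,0,0]]'; python3 -m handwheel '[[0.01,0,0,0,0,0,0],[0.01,0,0,0,0,0,0],[0.01,0,0,0,0,0,0],[0.01,0,0,0,0,0,0],[0.01,-0.0055,0,-0.001,0,0,0],[0.01,-0.006,0,-0.001,0,0,0],[0.01,0,0,0,0,0,0]]' 10;  python3 -m handwheel '[[0.04,0,0,0,0,0,0],[0.04,0,0,0,0,0,0],[0.04,0,0,0,0,0,0],[0.04,0,0,-0.03,0,0,0],[0.04,0,0,-0.05,0,0,0],[0.04,-0.04,0,-0.01,0,0,0],[0.04,-0.05,0,0,0,0,0],[0.04,-0.03,0,0,0,0,0],[0.04,0,0,0,0,0,0]]';python3 lev.py t7
```

```text
time: 10.38
position: [0.4998, 0.1651, 0.1354]
tool_rot: [-2.098, -2.335, 0.008]
ft_force: [-0.5, -0.6, -0.0]
grip_width: 0.46
grip_force: 0.0
time: 11.25
position: [0.5045, 0.1515, 0.1408]
tool_rot: [2.104, 2.332, 0.003]
ft_force: [1.2, 1.4, 6.0]
grip_width: 0.165
grip_force: 10.0
time: 12.38
position: [0.5159, 0.0295, 0.2298]
tool_rot: [2.11, 2.328, -0.001]
ft_force: [-0.2, 0.6, -0.1]
grip_width: 0.457
grip_force: 0.0
[0.5159 0.0295 0.2298] [-0.16149316  0.57508391 -0.12838946]
94 tilt 4.346039984320938 [0.13797554 0.15067774 0.16010219] [0.15370948 0.15894635 0.16079086] 0.5022477935195552
```

The lever is now at about 89°, with its end face centred at y = 0.151 against 0.152 expected. Next, grasp the tab.

```bash
python3 -m handwheel '[[0.04,-0.001,-0.011,0,0,0,0],[0.04,0,0,0.03,0,0,0],[0.04,0,0,0.04,0,0,0],[0.04,0,0,0.025,0,0,0],[0.04,0,0,0.0155,0,0,0],[0.04,0,0,0,0,0,0]]'; python3 -m handwheel '[[0.0,0,0,0,0,0,0],[0.0,0,0,0,0,0,0],[0.0,0,0,0,0,0,0],[0.0,0,0,0,0,0,0],[0.0,0,0,0,0,0,0],[0,0,0,0,0,0,0]]' 40
```

```text
time: 13.18
position: [0.5042, 0.0313, 0.1186]
tool_rot: [-2.101, -2.334, 0.003]
ft_force: [-0.3, 0.1, 0.5]
grip_width: 0.459
grip_force: 0.0
time: 13.92
position: [0.5049, 0.0306, 0.1196]
tool_rot: [-2.103, -2.333, 0.001]
ft_force: [-3.5, -0.4, 5.2]
grip_width: 0.09
grip_force: 40.0
```

```bash
python3 - <<'E'
from h import *
im,d=snap('top','t8a')
E
python3 -m handwheel '[[0,0,0.006,0,0,0,0],[0,0,0.008,0,0,0,0],[0,0,0.008,0,0,0,0],[0,0,0.008,0,0,0,0],[0,0,0,0,0,0,0],[0,0,0,0,0,0,0]]' 40
cat > g.py <<'E'
from h import *
import sys
s=ctrl.get_state();print(s['position'],s['ft_force'],s['grip_force'])
yv=np.array([.9955,.094])
for n,ref in(('top','top0'),('scene','scene0')):
    im,d=snap(n,n+sys.argv[1]);box=(290,150,430,275) if n=='top' else (215,140,370,310)
    r=np.load(f'pics/{ref}.npz');o=[]
    for I,D in((r['im'],r['d']),(im,d)):
        P,H=cloud(n,I,D,box)
        m=(H[:,0]>100)&(H[:,0]<125)&(H[:,1]>110)&(P[:,2]>.05)&(P[:,2]<.085)&(P[:,1]<.13)&(P[:,1]>.055)
        q=P[m][:,:2]@yv; o.append((m.sum(),q.mean().round(4) if m.any() else 0,np.percentile(q,[5,95]).round(4) if m.any() else 0))
        m=(H[:,0]>3)&(H[:,0]<16)&(H[:,1]>150)&(P[:,2]>.106)&(P[:,2]<.17)&(P[:,1]<.17)&(P[:,1]>.05)
        if m.any(): o.append(('grip',m.sum(),(P[m][:,:2]@yv).mean().round(4),P[m].mean(0).round(4)))
    print(n,o)
E
python3 g.py 8
python3 - <<'E'
from h import *
a=np.load('pics/top8.npz')['im'];b=np.load('pics/scene8.npz')['im']
f=lambda i:cv2.resize(i,(390,390),interpolation=cv2.INTER_CUBIC)
cv2.imwrite('pics/c8.png',np.hstack([f(a[165:265,295:395]),f(b[125:245,225:345])]))
E
```

```text
time: 14.72
position: [0.5337, 0.0334, 0.1196]
tool_rot: [-2.102, -2.331, 0.004]
ft_force: [-7.1, -1.6, 7.6]
grip_width: 0.086
grip_force: 40.0
[0.53366098 0.03343256 0.11959579] [-7.07634751 -1.61537946  7.61070329] 40.00061438418925
top [(np.int64(67), np.float64(0.5127), array([0.5073, 0.5221])), ('grip', np.int64(71), np.float64(0.5148), array([0.5097, 0.0795, 0.1097])), (np.int64(92), np.float64(0.5432), array([0.5367, 0.5508])), ('grip', np.int64(112), np.float64(0.5423), array([0.5304, 0.1522, 0.1543]))]
scene [(np.int64(85), np.float64(0.5215), array([0.5116, 0.5253])), ('grip', np.int64(64), np.float64(0.5187), array([0.5138, 0.0765, 0.1097])), (np.int64(65), np.float64(0.5455), array([0.5387, 0.5539])), ('grip', np.int64(135), np.float64(0.5485), array([0.5372, 0.1469, 0.1476]))]
```

View pics/c8.png

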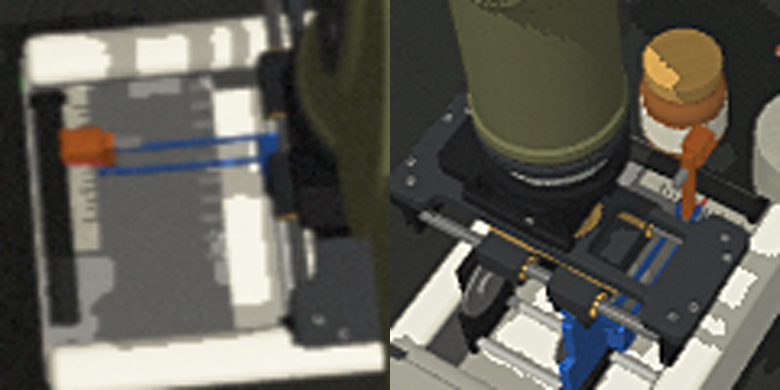

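The crops show the guide near the red mark, the lever still upright, and the jar and roll in place. Measured travel is about 29 mm with a 7.1 N pull. Adding 1 mm and rechecking.

```bash
python3 -m handwheel '[[0,0,0.001,0,0,0,0],[0,0,0,0,0,0,0],[0,0,0,0,0,0,0],[0,0,0,0,0,0,0]]' 40; python3 lev.py t9; python3 - <<'E'
from h import *
yv=np.array([.9955,.094])
o=[]
for f in('t8a','top8','t9'):
    a=np.load(f'pics/{f}.npz');P,H=cloud('top',a['im'],a['d'],(290,150,430,275))
    m=(H[:,0]>100)&(H[:,0]<125)&(H[:,1]>110)&(P[:,2]>.06)&(P[:,2]<.092)&(P[:,1]<.13)&(P[:,1]>.07);q=P[m][:,:2]@yv
    g=(H[:,0]>3)&(H[:,0]<16)&(H[:,1]>150)&(P[:,2]>.155)&(P[:,1]<.18)&(P[:,1]>.12)
    w=P[g][:,:2]@yv
    print(f,m.sum(),q.mean().round(4),np.percentile(q,[3,97]).round(4),g.sum(),w.mean().round(4),np.percentile(w,[3,97]).round(4))
E
```

```text
time: 15.32
position: [0.5344, 0.0335, 0.1196]
tool_rot: [-2.102, -2.331, 0.004]
ft_force: [-8.5, -0.6, 9.0]
grip_width: 0.088
grip_force: 40.0
[0.5344 0.0335 0.1196] [-8.54957881 -0.55488738  9.01848268]
94 tilt 4.634529535362777 [0.14023861 0.15307015 0.1644263 ] [0.15355804 0.15855992 0.16076031] 0.5316194864163715
t8a 63 0.5136 [0.5079 0.5223] 84 0.5142 [0.5081 0.5208]
top8 63 0.5428 [0.5366 0.5509] 81 0.5433 [0.5372 0.5493]
t9 69 0.544 [0.5374 0.5519] 83 0.5437 [0.5375 0.5503]
```

Travel now reads 29.5–30.4 mm, the lever is upright and the grip is firm. Handing in.

```bash
python3 -c "
from bench import ctrl
print(ctrl.close_job())"
```

```text
the job is handed in; nothing more can be done
None
```

I handed the job in with the lever upright (about 90°) and the gripper holding the blue guide at about 30 mm, half its travel; on the way the lever went over to its stop at about 100° and I brought it back, and I never touched the roll, jar or wallet.

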